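# Lock the regulator cradle with a ball-lock pin

### The job

Lock the regulator into the service cradle: first swing the yellow bar shut, right up to its stop, so its end lies between the two blue ears; then take the ball-lock pin with the red button from the orange rack and stand its nose in the hole of the upper ear, and after that press its red button to drive it right down through bar and both ears until the grip sits on the ear, and let go so that the balls lock and the button comes back up. Work gently, never using more than about 30 N on the cradle, bar or pin, and leave the plain pin and everything else on the bench where they are.

Things in the scene. Friction and masses are not known exactly. Their poses are not given: they have to be found in the camera images.
- cradle: Fixed service cradle: aluminium plate 120 (x) x 300 (y) x 10 mm carrying along its y axis a hinge post at y = -90 mm, a steel regulator in black saddles (top 59 mm above the bench) and a blue clevis block near y = +90 mm. Origin on the bench on the centre line; z up, x away from the robot at yaw 0.
- lower_ear (a point): Cradle-fixed point at y = +90 mm, 44 mm up. The clevis has two level ears 60 (x) x 74 (y) mm, nominally 44 to 56 mm and 80 to 94 mm above the bench, each with a vertical through bore 17.2 mm wide at its middle, in line; a web joins them beyond the bore (inner face 37 mm from the bore axis, as high as the upper ear). Below the lower ear it is open.
- bore_mark (a point): Nominal centre of the upper ear's bore mouth, 94 mm above the bench, y = +90 mm of the cradle; axes as the cradle's. The clevis is adjustable (slot and spacers): really it stands up to 10 mm either way of here along the cradle's y and up to 4 mm higher or lower (not off in x), varying and unmeasured: feel for it with the pin's nose, or look. It does not shift under allowed forces.
- bar (a joint): Angle (rad) of the yellow retaining bar about the vertical axis through point bar_hinge. 0 = closed, along the cradle's +y, slot in line with the bore; grows as it swings out to the cradle's -x side; stop at -0.005. Stays where left (friction 0.2 N m). The pin's tapered nose draws the bar the last 1 or 2 mm into line.
- bar_hinge (a point): Hinge axis of the bar, at y = -90 mm of the cradle, 68 mm above the bench (mid bar). The bar is 34 mm wide, 12 mm thick (62 to 74 mm above the bench) and reaches 205 mm from the hinge.
- bar_slot (a point): Middle of the through slot in the bar's end, 180 mm from the hinge, at the bar's top face; 17.2 mm across the bar and 37.2 mm along it, so it clears the pin wherever the clevis stands.
- bar_post (a point): Middle of the bar's push post: black, upright, 16 mm across, from 74 to 110 mm above the bench, 95 mm from the hinge; this point is 92 mm above the bench. Push it sideways, in an arc about the hinge, to swing the bar.
- lock_pin: Ball-lock pin, 0.2 kg: black round grip 30 mm across, 36 mm tall, red button on top, steel shank 16 mm across and 73 mm long below. Origin on its axis at the shoulder (grip's underside, which comes to rest on the upper ear); z along the axis to the button. Starts upright in either of the rack's holes, shoulder on the rack's top, 75 mm above the bench.
- pin_balls (a point): Centre of the ring of four brass balls, on the pin's axis 55 mm below the shoulder. Out, they span 22 mm and are blocked solid: the pin then stops standing in the upper ear on its balls, nose about 15 mm below the mouth. With the button fully in they draw in and the pin slides through. Let go inside a bore they jam; below the lower ear they spring out and lock (about 2 mm end play).
- pin_button (a joint): Travel of the pin's red button (m): 0 = out (balls out), 0.005 = fully in (balls in). 16 mm across; its top is 44 mm above the shoulder when out, 39 mm when fully in (3 mm proud of the grip). Spring 2 N at 0, 6 N at 0.005 (up to 12 N while standing on the balls). Pressing straight down on it both frees the pin and drives it down; jammed balls keep it nearly fully in.
- pin_tip (a point): End of the pin's nose, on its axis, 73 mm below the shoulder. The last 4.5 mm of the nose tapers to 12 mm across.
- rack: Orange pin rack, fixed: block 75 (x) x 160 (y) x 75 mm with two vertical 25 mm square holes at y = -40 and +40 mm; origin under its centre.
- plain_pin: Plain pin standing in the rack's other hole: same shape and size but grey grip, a dark steel cap instead of a button and no balls; origin at its shoulder. Not wanted: leave it in the rack.
- spray_bottle: loose clear bottle with red cap, 64 mm across, 190 mm tall, on the bench; origin under its centre; leave alone
- grease_jar: loose jar with white lid, 60 mm across, 50 mm tall; origin under its centre; leave alone
- oil_bottle: loose small red bottle, 32 mm across, 75 mm tall; origin under its centre; leave alone
- driver: loose screwdriver lying on the bench, red handle; leave alone
- spanner: loose steel wrench lying on the bench; leave alone
- port_plug: loose brass plug, 32 mm across, 22 mm high; leave alone
Mind the look-alikes: they are no part of the job. What is shaped like the lock_pin but pink, purple or turquoise is not meant.

How it is judged:
By the outcome, as a careful person would: the job done as asked, in the order asked, and still so for the second after the job is handed in, with the robot touching nothing.
It also fails if it takes over 72 s, if anything falls off the work surface, if the arm or the gripper's body presses on something with over 40 N, if the wrist force passes 120 N, or if a joint passes its speed limit or range.

### The arm

A 7-joint arm with a two-finger parallel gripper is mounted at the origin on the work surface. World frame = base frame: x ahead of the robot, y to its left, z up, the work surface at z = 0. Lengths are in m, angles in degrees, forces in N, time in s.
With the tool pointing down it reaches from about 0.425 to 0.875 m from the base axis. Payload 9.9 kg.
Tool frame: the origin (TCP) lies on the centre line of the jaws, within the pads' length; the fingertips stand 25 mm ahead of it and the grasp point (between the pads) lies 6 mm ahead of it; z points along the fingers, y is the line along which they close (so a half turn about z gives the same grasp; the last joint's range is limited). The gripper opens to 85 mm and grips with 20 to 120 N. Pads are 22 mm wide; open, the fingers measure 114 mm over their backs; the gripper's body (76 mm by 85 mm) begins 54 mm behind the grasp point. The pads swing forward as they close: fully open they stand 13 mm farther back than shut.
Start: joints at [65.386, 32.985, 1.427, 82.34, -0.859, 64.687, -3.237], TCP at [0.229, -0.635, 0.256] pointing down, gripper open.
Joint ranges: [-157.87, 157.87], [-19.46, 123.44], [-87.15, 90], [11.01, 140.99], [-62.26, 242.26], [9.8, 113.94], [-161.44, 161.44]. Speed limits (degrees/s): [127.2, 127.2, 172.46, 172.46, 180, 180, 180].

### API

Orientations are given as [roll, pitch, yaw] about the fixed x, y, z axes, in that order (R = Rz(yaw) Ry(pitch) Rx(roll)).
In Python, from plant import r gives the robot as it stands.
- The arm moves only by the shell command python3 -m pendant 'ROWS' [OPENING] [FORCE]. ROWS is JSON, a list of rows, each an object of numbers: "x", "y", "z": the shift along the tool's x, y, z in mm; "wx", "wy", "wz": the turn, a rotation vector about the tool's x, y, z in degrees. A call has 1 to 8 rows; each row is the pose to reach, as a shift and turn from the pose commanded when the call began, along the tool's axes at that moment; what a row does not reach only later rows make up. A row lasts 1/8 s, in which the tool goes at most 62.5 mm and 10.7 degrees, less where a joint would pass 70% of its speed; a pose out of reach is approached as far as the arm can. A call with a gripper value outside its range is refused whole. OPENING is the finger opening in mm, from 0 to 85.4, set as the call begins (- or left out, the last holds). The fingers move at their own pace and stop on an object; FORCE is the grip in N (left out, the last holds). Time passes only in rows, so rows that repeat a pose let the fingers close. It gives the time, the measured TCP pose, the force, the opening and the grip force at its end, in the units of the state.
- r.state(): the state, without advancing time (a new reading comes with each control period).
- r.get_image(name): name is "scene" or "top" or "wrist"; returns the picture (480x640x3 uint8, red, green, blue); there is no depth.
- r.camera_info(name): a dict with "intrinsics" (3x3 intrinsics, pixels), "position" and "rotation" of the camera in the world. Camera axes: x right, y up, looking along -z (the intrinsics and any distortion apply to the point x, -y, -z); pixel columns grow to the right and rows downward; lengths in m; the calibration is good to about 2 mm. The wrist camera is an equidistant fisheye: a pixel r from the principal point sees the ray r / f radians off the axis. A picture is of the moment at which its call begins: read the wrist's pose just before it. camera_info takes no time and is no camera call; for the wrist camera it gives the pose at the moment of the call.
- r.close_job(): hands the job in; it is judged then, once.
The state is a dict: "time_s": time; "qpos": joint angles; "joint_vel": joint speeds; "effort": joint torques, N m; "tcp_pos": TCP position; "tool_rot": TCP orientation; "wrist_force": force on the tool from outside, world axes, zero at the start; "torque": the same for the moment, N m; "width": finger opening in m; "grip_force": force on a finger pad.
Only numpy, scipy, OpenCV 4.12 (cv2) and the standard library are available. Lean on these libraries where they do the work, as an engineer would, in place of code of your own. Each camera call takes 0.05 s, during which the arm holds its last target. There are 200 camera calls.

## Working session

There is one attempt and no reset: what is moved stays moved. The work goes in short steps, Python scripts to look and compute and a shell command to move; the robot and the scene stay as the last step left them, time stands still between calls to the robot, and variables do not carry over. Pictures are saved under pics/ and viewed, at most 10 in all, crops included, and the job is handed in when it is done.

```bash
mkdir -p pics; ls; python3 - <<'E'
from plant import r
import cv2
s=r.state();print({k:s[k] for k in('time_s','tcp_pos','tool_rot','wrist_force','width')})
for n in('scene','top'):
    cv2.imwrite(f'pics/{n}0.png',r.get_image(n)[:,:,::-1]);c=r.camera_info(n);print(n,c)
E
```

```text
pics
{'time_s': 0.0, 'tcp_pos': array([ 0.2286521 , -0.63466042,  0.25545434]), 'tool_rot': array([-1.79905318e+02,  6.38247431e-03,  1.98136496e+01]), 'wrist_force': array([-0.00316304,  0.7066403 ,  0.47109304]), 'width': 0.08542083412638561}
scene {'intrinsics': array([[487.0040928 ,   0.        , 317.25934536],
       [  0.        , 487.0040928 , 244.63376039],
       [  0.        ,   0.        ,   1.        ]]), 'position': array([ 1.06052902, -0.68631943,  0.7849014 ]), 'rotation': array([52.14381324,  0.58115023, 34.68494347])}
top {'intrinsics': array([[493.71854133,   0.        , 330.3985838 ],
       [  0.        , 493.71854133, 239.61867256],
       [  0.        ,   0.        ,   1.        ]]), 'position': array([0.46089139, 0.01779918, 1.35109324]), 'rotation': array([  4.37718913,   0.41414506, -89.75287718])}
```

View pics/scene0.png

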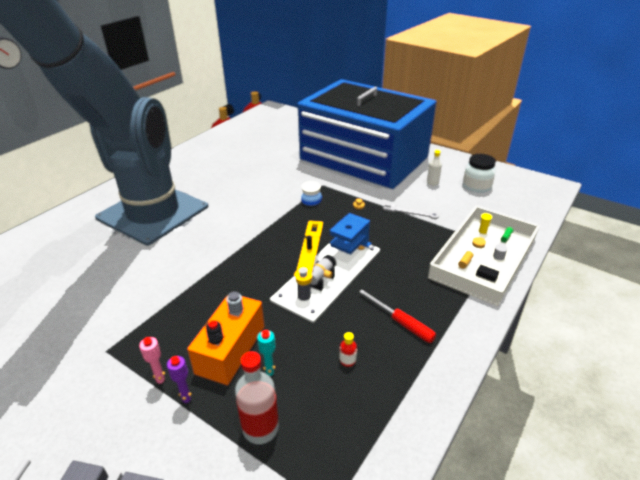

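View pics/top0.png

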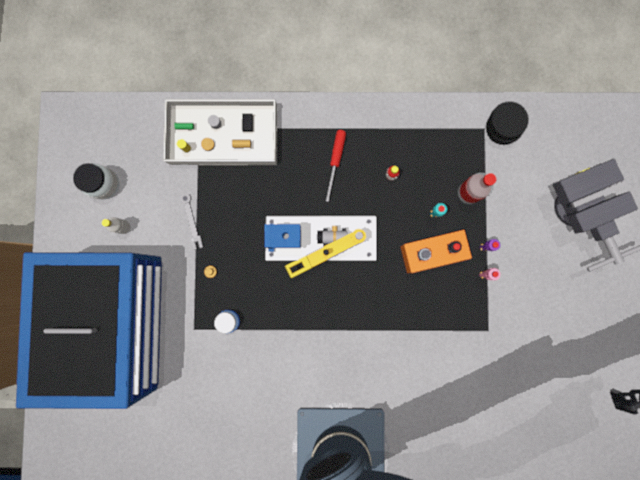

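The top view shows a single pin with a black grip and red button in the rack (456,247), and a grey pin with a dark cap beside it (425,254). The look-alikes standing free on the bench are turquoise (440,210), purple (492,245) and pink (492,273). The black one in the orange rack fits the description. The bar is swung out from its hinge (363,233) to its end (292,270), and the blue clevis is at (285,236). I'll confirm this in one enlarged crop.

```bash
cat > h.py <<'E'
import numpy as np,cv2
from scipy.spatial.transform import Rotation as R
from plant import r
def cam(n):
    c=r.camera_info(n);return c['intrinsics'],np.array(c['position']),R.from_euler('xyz',c['rotation'],degrees=True).as_matrix()
def px2w(n,u,v,z,c=None):
    K,p,Rm=c or cam(n);a=np.array([(u-K[0,2])/K[0,0],(v-K[1,2])/K[1,1]])
    if n=='wrist':
        t=np.linalg.norm(a);a=a/t*np.sin(t);d=np.array([a[0],-a[1],-np.cos(t)])
    else: d=np.array([a[0],-a[1],-1])
    d=Rm@d;return p+d*(z-p[2])/d[2]
def w2px(n,P,c=None):
    K,p,Rm=c or cam(n);q=Rm.T@(np.array(P)-p);x,y,z=q[0],-q[1],-q[2]
    if n=='wrist':
        t=np.arctan2(np.hypot(x,y),z);s=t/np.hypot(x,y);return K[0,0]*x*s+K[0,2],K[1,1]*y*s+K[1,2]
    return K[0,0]*x/z+K[0,2],K[1,1]*y/z+K[1,2]
E
python3 - <<'E'
import cv2
from h import *
i=cv2.imread('pics/top0.png');a=cv2.resize(i[205:285,255:385],None,fx=6,fy=6,interpolation=cv2.INTER_CUBIC)[:300*2]
b=cv2.resize(i[225:280,395:475],None,fx=6,fy=6,interpolation=cv2.INTER_CUBIC)
a=cv2.resize(i[210:285,255:385],(780,450//1),interpolation=cv2.INTER_CUBIC)
s=cv2.imread('pics/scene0.png')
b=cv2.resize(s[285:385,185:285],(150,150));b2=cv2.resize(i[225:280,400:475],(205,150),interpolation=cv2.INTER_CUBIC)
c=np.zeros((600,780,3),np.uint8);c[:450]=a;c[450:,:150]=b;c[450:,150:355]=b2;c[450:,355:580]=cv2.resize(s[205:285,270:390],(225,150))
cv2.imwrite('pics/crop0.png',c)
for nm,u,v,z in[('hinge',363,233,.074),('barend',292,270,.074),('post',327,251,.11),('bore',285,236,.094),('plateNW',265,216,.01),('NE',377,216,.01),('SE',377,261,.01),('SW',265,262,.01),('lock',456,247,.119),('plain',425,254,.115)]:print(nm,px2w('top',u,v,z).round(4))
E
```

```text
hinge [ 0.5762 -0.0571  0.074 ]
barend [0.4795 0.1263 0.074 ]
post [0.5271 0.0356 0.11  ]
bore [0.5659 0.1434 0.094 ]
plateNW [0.6277 0.2072 0.01  ]
NE [ 0.6287 -0.0991  0.01  ]
SE [ 0.5058 -0.0988  0.01  ]
SW [0.5018 0.2054 0.01  ]
lock [ 0.5379 -0.2864  0.119 ]
plain [ 0.5203 -0.2097  0.115 ]
```

View pics/crop0.png

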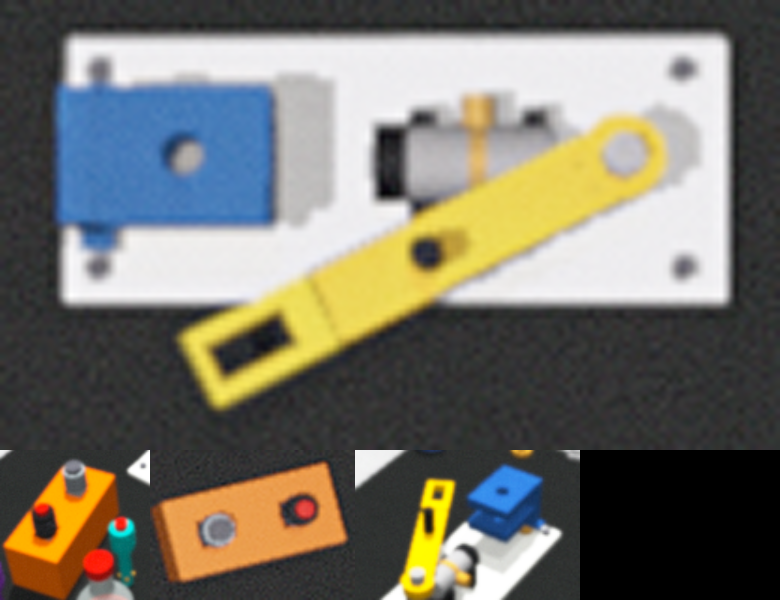

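The crop confirms it: the black grip with the red button is at the rack's -y hole, and the grey pin has a plain dark cap. Next I'll refine the cradle, bar and rack poses.

```bash
python3 - <<'E'
from h import *
f=lambda x,y,z:px2w('top',255+x/6-.42,210+y/6-.42,z).round(4)
for nm,x,y,z in[('nw',63,35,.01),('ne',730,33,.01),('se',730,305,.01),('sw',60,303,.01),('bore',184,153,.094),('hinge',624,153,.079),('post',428,253,.11),('slot',252,338,.074)]:print(nm,f(x,y,z))
c=r.camera_info('wrist');print(c)
s=r.state();R0=R.from_euler('xyz',s['tool_rot'],degrees=True).as_matrix();print(R0.round(3))
E
```

```text
nw [0.6293 0.207  0.01  ]
ne [ 0.6312 -0.0971  0.01  ]
se [ 0.5074 -0.0967  0.01  ]
sw [0.5071 0.2066 0.01  ]
bore [0.5683 0.1428 0.094 ]
hinge [ 0.5703 -0.0454  0.079 ]
post [0.5252 0.0383 0.11  ]
slot [0.4901 0.1146 0.074 ]
{'intrinsics': array([[371.64829954,   0.        , 311.01080948],
       [  0.        , 371.64829954, 241.68280574],
       [  0.        ,   0.        ,   1.        ]]), 'position': array([ 0.29965554, -0.60802065,  0.37403248]), 'rotation': array([-17.17471203,   0.10988401, -70.20976284])}
[[ 0.941  0.339 -0.001]
 [ 0.339 -0.941  0.001]
 [-0.    -0.001 -1.   ]]
```

```bash
python3 -m pendant '[{"x":50,"y":-33},{"x":101,"y":-66,"wz":5},{"x":152,"y":-99,"wz":10},{"x":202,"y":-132,"wz":15},{"x":253,"y":-165,"wz":19.8},{"x":303,"y":-198,"wz":19.8},{"x":354,"y":-231,"wz":19.8},{"x":400,"y":-260,"wz":19.8}]' 0 20
python3 -m pendant '[{},{}]'
python3 - <<'E'
from h import *
s=r.state();print(s['tcp_pos'],s['tool_rot'],s['time_s'])
K,p,Rm=cam('wrist');np.savez('w1.npz',K=K,p=p,R=Rm)
cv2.imwrite('pics/w1.png',r.get_image('wrist')[:,:,::-1])
E
```

```text
[ 0.22870851 -0.63466987  0.25552607] [-1.79914621e+02  3.54760787e-03  1.98170488e+01] 0.1invalid input at $[0]: expected keys x, y, z, wx, wy, wz
invalid input at $[0]: expected keys x, y, z, wx, wy, wz
```

View pics/w1.png

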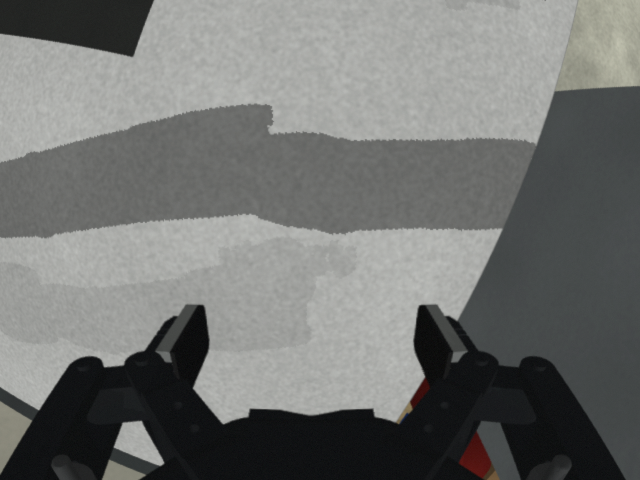

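The rows were refused because every row needs all six keys. The wrist picture shows only bare bench. I'll retype the move in full.

```bash
python3 -m pendant '[{"x":50,"y":-33,"z":0,"wx":0,"wy":0,"wz":0},{"x":101,"y":-66,"z":0,"wx":0,"wy":0,"wz":5},{"x":152,"y":-99,"z":0,"wx":0,"wy":0,"wz":10},{"x":202,"y":-132,"z":0,"wx":0,"wy":0,"wz":15},{"x":253,"y":-165,"z":0,"wx":0,"wy":0,"wz":19.8},{"x":303,"y":-198,"z":0,"wx":0,"wy":0,"wz":19.8},{"x":354,"y":-231,"z":0,"wx":0,"wy":0,"wz":19.8},{"x":400,"y":-260,"z":0,"wx":0,"wy":0,"wz":19.8}]' 0 20
python3 -m pendant '[{"x":0,"y":0,"z":0,"wx":0,"wy":0,"wz":0},{"x":0,"y":0,"z":0,"wx":0,"wy":0,"wz":0}]'
python3 - <<'E'
from h import *
K,p,Rm=cam('wrist');np.savez('w1.npz',K=K,p=p,R=Rm)
cv2.imwrite('pics/w2.png',r.get_image('wrist')[:,:,::-1])
E
```

```text
time_s: 1.15
tcp_pos: [0.5181, -0.2527, 0.2562]
tool_rot: [-180.0, 0.0, 0.1]
wrist_force: [0.1, -0.6, -0.2]
width: 0.0002
grip_force: 0.0
time_s: 1.4
tcp_pos: [0.5165, -0.2553, 0.2561]
tool_rot: [180.0, 0.0, 0.0]
wrist_force: [-0.1, -0.9, 1.1]
width: 0.0
grip_force: 0.0
```

View pics/w2.png

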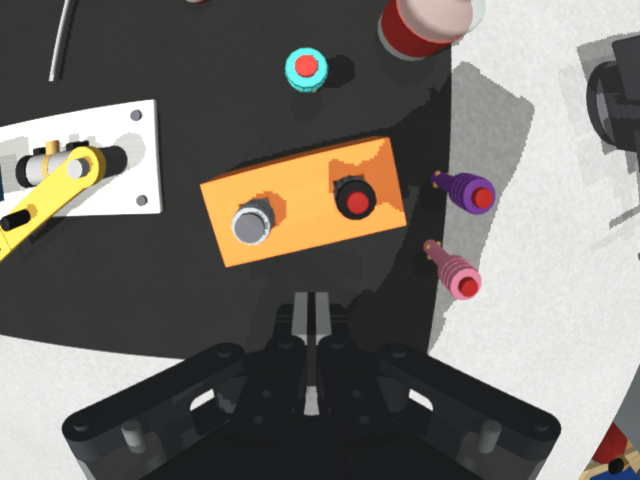

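The wrist view shows the rack's top corners at (201,184), (389,137), (406,227) and (226,266). The lock pin's red button is at (358,203) and the plain pin's cap at (250,225).

```bash
python3 - <<'E'
from h import *
d=np.load('w1.npz');c=(d['K'],d['p'],d['R'])
im=cv2.imread('pics/w2.png').astype(int);b,g,rr=im[...,0],im[...,1],im[...,2]
m=(rr>140)&(g<70)&(b<70);m[:170]=0;m[230:]=0;m[:,:330]=0;m[:,385:]=0
v,u=np.nonzero(m);print('button px',u.mean(),v.mean(),len(u))
for z in(.117,.119):print(px2w('wrist',u.mean(),v.mean(),z,c).round(4))
for n,u,v,z in[('plain',250,225,.119),('r1',201,184,.075),('r2',389,137,.075),('r3',406,227,.075),('r4',226,266,.075),('hinge',83,166,.079),('plate',154,100,.01),('plate2',161,213,.01)]:print(n,px2w('wrist',u,v,z,c).round(4))
E
```

```text
button px 357.4063400576369 202.36599423631125 347
[ 0.5413 -0.2868  0.117 ]
[ 0.5417 -0.2865  0.119 ]
plain [ 0.5253 -0.2102  0.119 ]
r1 [ 0.5495 -0.1621  0.075 ]
r2 [ 0.5875 -0.3168  0.075 ]
r3 [ 0.5122 -0.3349  0.075 ]
r4 [ 0.4768 -0.1792  0.075 ]
hinge [ 0.5721 -0.0476  0.079 ]
plate [ 0.6301 -0.094   0.01  ]
plate2 [ 0.5109 -0.0946  0.01  ]
```

```bash
python3 -m pendant '[{"x":-7,"y":-60,"z":0,"wx":0,"wy":0,"wz":0},{"x":-14,"y":-120,"z":0,"wx":0,"wy":0,"wz":0},{"x":-21,"y":-180,"z":0,"wx":0,"wy":0,"wz":0},{"x":-28,"y":-240,"z":0,"wx":0,"wy":0,"wz":0},{"x":-36,"y":-300,"z":0,"wx":0,"wy":0,"wz":0},{"x":-36,"y":-300,"z":40,"wx":0,"wy":0,"wz":0},{"x":-36,"y":-300,"z":90,"wx":0,"wy":0,"wz":0},{"x":-36,"y":-300,"z":146,"wx":0,"wy":0,"wz":0}]'
python3 -m pendant '[{"x":0,"y":0,"z":0,"wx":0,"wy":0,"wz":0},{"x":5,"y":0,"z":0,"wx":0,"wy":0,"wz":0},{"x":10,"y":0,"z":0,"wx":0,"wy":0,"wz":0},{"x":16,"y":0,"z":0,"wx":0,"wy":0,"wz":0},{"x":22,"y":0,"z":0,"wx":0,"wy":0,"wz":0},{"x":28,"y":0,"z":0,"wx":0,"wy":0,"wz":0}]'
```

```text
time_s: 2.45
tcp_pos: [0.4816, 0.0436, 0.1097]
tool_rot: [180.0, -0.2, -0.1]
wrist_force: [1.0, -0.4, -0.2]
width: -0.0006
grip_force: 0.0
time_s: 3.2
tcp_pos: [0.5093, 0.0452, 0.1106]
tool_rot: [-180.0, -0.0, 0.0]
wrist_force: [-6.3, 3.1, 0.9]
width: -0.0
grip_force: 2.5
```

```bash
python3 -m pendant '[{"x":5,"y":0,"z":0,"wx":0,"wy":0,"wz":0},{"x":10,"y":0,"z":0,"wx":0,"wy":0,"wz":0},{"x":15,"y":0,"z":0,"wx":0,"wy":0,"wz":0},{"x":20,"y":0,"z":0,"wx":0,"wy":0,"wz":0},{"x":24,"y":0,"z":0,"wx":0,"wy":0,"wz":0},{"x":28,"y":0,"z":0,"wx":0,"wy":0,"wz":0},{"x":31,"y":0,"z":0,"wx":0,"wy":0,"wz":0}]'
python3 -m pendant '[{"x":1,"y":0,"z":0,"wx":0,"wy":0,"wz":0},{"x":2,"y":0,"z":0,"wx":0,"wy":0,"wz":0},{"x":3,"y":0,"z":0,"wx":0,"wy":0,"wz":0},{"x":4,"y":0,"z":0,"wx":0,"wy":0,"wz":0}]'
```

```text
time_s: 4.08
tcp_pos: [0.5401, 0.0452, 0.1103]
tool_rot: [-180.0, 0.0, 0.0]
wrist_force: [-3.1, 1.6, -0.2]
width: 0.0001
grip_force: 1.5
time_s: 4.58
tcp_pos: [0.544, 0.0451, 0.1104]
tool_rot: [-180.0, -0.0, 0.0]
wrist_force: [-3.8, 2.1, 0.7]
width: 0.0002
grip_force: 1.3
```

```bash
python3 -m pendant '[{"x":1,"y":0,"z":0,"wx":0,"wy":0,"wz":0},{"x":2,"y":0,"z":0,"wx":0,"wy":0,"wz":0},{"x":3,"y":0,"z":0,"wx":0,"wy":0,"wz":0}]'
python3 -m pendant '[{"x":1,"y":0,"z":0,"wx":0,"wy":0,"wz":0},{"x":2,"y":0,"z":0,"wx":0,"wy":0,"wz":0}]'
python3 -m pendant '[{"x":0.5,"y":0,"z":0,"wx":0,"wy":0,"wz":0},{"x":1,"y":0,"z":0,"wx":0,"wy":0,"wz":0}]'
```

```text
time_s: 4.95
tcp_pos: [0.547, 0.0451, 0.1103]
tool_rot: [180.0, -0.0, 0.0]
wrist_force: [-2.3, 1.9, 0.7]
width: -0.0
grip_force: 1.2
time_s: 5.2
tcp_pos: [0.549, 0.0451, 0.1103]
tool_rot: [-180.0, -0.0, 0.0]
wrist_force: [-2.7, 1.6, 0.3]
width: 0.0001
grip_force: 1.2
time_s: 5.45
tcp_pos: [0.55, 0.0451, 0.1103]
tool_rot: [-180.0, -0.0, 0.0]
wrist_force: [-2.3, 2.3, 0.5]
width: 0.0006
grip_force: 1.2
```

```bash
for i in 1 2 3; do :; done
python3 -m pendant '[{"x":0.5,"y":0,"z":0,"wx":0,"wy":0,"wz":0},{"x":1,"y":0,"z":0,"wx":0,"wy":0,"wz":0}]' | grep -E "tcp|wrist"
python3 -m pendant '[{"x":0.5,"y":0,"z":0,"wx":0,"wy":0,"wz":0},{"x":1,"y":0,"z":0,"wx":0,"wy":0,"wz":0}]' | grep -E "tcp|wrist"
```

```text
tcp_pos: [0.551, 0.0451, 0.1103]
wrist_force: [-2.3, 2.3, 1.1]
tcp_pos: [0.552, 0.0452, 0.1103]
wrist_force: [-3.2, 1.4, 1.0]
```

```bash
python3 -m pendant '[{"x":0.5,"y":0,"z":0,"wx":0,"wy":0,"wz":0},{"x":1,"y":0,"z":0,"wx":0,"wy":0,"wz":0}]' | grep -E "tcp|wrist"
python3 -c "
from h import *
cv2.imwrite('pics/t1.png',cv2.resize(r.get_image('top')[205:285,255:385,::-1],(780,480),interpolation=cv2.INTER_CUBIC))"
```

```text
tcp_pos: [0.5524, 0.0452, 0.1102]
wrist_force: [-6.3, 1.2, 3.7]
```

View pics/t1.png

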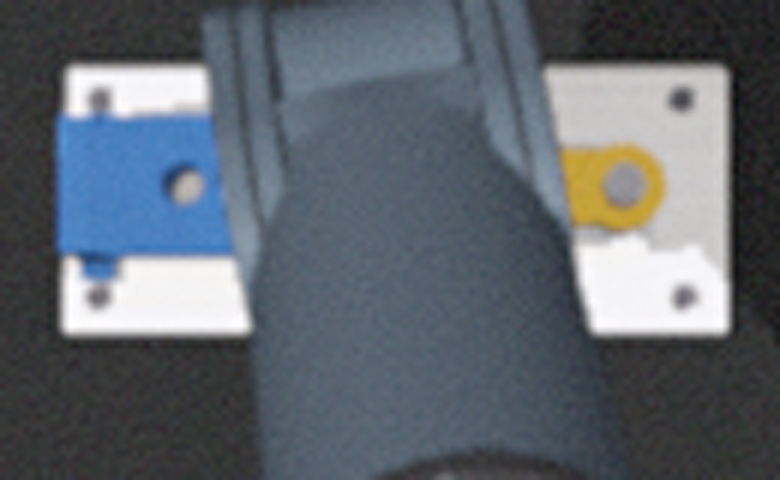

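The bar looks closed along the cradle, and its end is hidden under the ear. The force has started to rise (6.3 N), so I'll push slightly more to confirm the stop and then retreat.

```bash
python3 -m pendant '[{"x":0.4,"y":0,"z":0,"wx":0,"wy":0,"wz":0},{"x":0.8,"y":0,"z":0,"wx":0,"wy":0,"wz":0},{"x":0.8,"y":0,"z":0,"wx":0,"wy":0,"wz":0}]' | grep -E "tcp|wrist"
python3 -m pendant '[{"x":0.8,"y":0,"z":0,"wx":0,"wy":0,"wz":0},{"x":0.8,"y":0,"z":0,"wx":0,"wy":0,"wz":0}]' | grep -E "tcp|wrist"
```

```text
tcp_pos: [0.5524, 0.0452, 0.1102]
wrist_force: [-7.9, 2.4, 5.1]
tcp_pos: [0.5525, 0.0452, 0.1101]
wrist_force: [-9.9, 1.6, 7.4]
```

The bar is at its stop: 10 N with no further motion. I'll retreat and look at the bore from above with the wrist camera.

```bash
python3 -m pendant '[{"x":-15,"y":0,"z":0,"wx":0,"wy":0,"wz":0},{"x":-35,"y":0,"z":0,"wx":0,"wy":0,"wz":0},{"x":-45,"y":0,"z":-45,"wx":0,"wy":0,"wz":0},{"x":-55,"y":-30,"z":-90,"wx":0,"wy":0,"wz":0},{"x":-55,"y":-70,"z":-130,"wx":0,"wy":0,"wz":0},{"x":-55,"y":-98,"z":-130,"wx":0,"wy":0,"wz":0},{"x":-55,"y":-98,"z":-130,"wx":0,"wy":0,"wz":0},{"x":-55,"y":-98,"z":-130,"wx":0,"wy":0,"wz":0}]' | grep -E "tcp|wrist"
python3 - <<'E'
from h import *
K,p,Rm=cam('wrist');np.savez('w3.npz',K=K,p=p,R=Rm)
cv2.imwrite('pics/w3.png',r.get_image('wrist')[:,:,::-1])
E
```

```text
tcp_pos: [0.4998, 0.1422, 0.2402]
wrist_force: [-0.4, -1.0, -0.4]
```

View pics/w3.png

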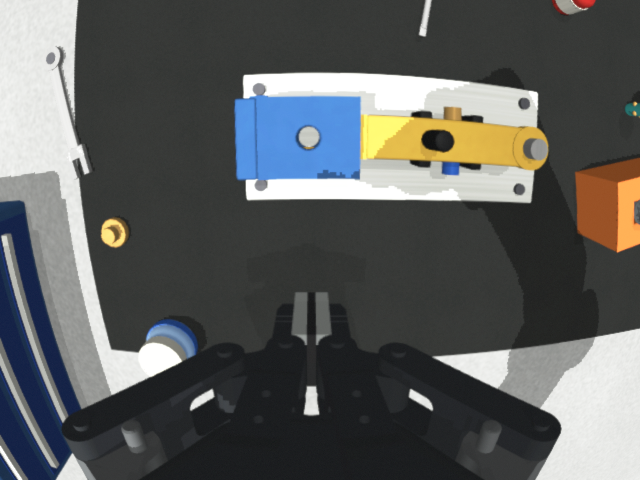

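The wrist view shows the bar closed in line with the cradle. The bore is at (309,137), showing the steel bore walls, and the hinge is at (536,148).

```bash
python3 - <<'E'
from h import *
d=np.load('w3.npz');c=(d['K'],d['p'],d['R'])
im=cv2.imread('pics/w3.png');hsv=cv2.cvtColor(im,cv2.COLOR_BGR2HSV)
m=((hsv[...,1]<120)).astype(np.uint8);m[:115]=0;m[160:]=0;m[:,:285]=0;m[:,335:]=0
cs,_=cv2.findContours(m,0,1);k=max(cs,key=cv2.contourArea);(u,v),(a,b),t=cv2.fitEllipse(k);print('bore',u,v,a,b)
for z in(.090,.094,.098):
    print(z,px2w('wrist',u,v,z,c).round(4), 'diam mm',np.linalg.norm(px2w('wrist',u-a/2,v,z,c)-px2w('wrist',u+a/2,v,z,c))*1e3,
    'earX',(px2w('wrist',310,96,z,c)-px2w('wrist',310,180,z,c))[0])
for n,u,v,z in[('hinge',536,148,.079),('post',433,139,.11),('p1',244,75,.01),('p2',538,92,.01),('p3',531,202,.01),('p4',247,199,.01)]:print(n,px2w('wrist',u,v,z,c).round(4))
# blue extent
bm=((hsv[...,0]>100)&(hsv[...,0]<125)&(hsv[...,1]>150)).astype(np.uint8);bm[:,:225]=0;bm[:,375:]=0
print('cols at v137',np.nonzero(bm[120])[0][[0,-1]],'rows at u280',np.nonzero(bm[60:220,280])[0][[0,-1]]+60,'rows u340',np.nonzero(bm[60:220,340])[0][[0,-1]]+60)
E
```

```text
bore 308.4407958984375 137.07376098632812 21.059276580810547 23.05502700805664
0.09 [0.5703 0.1453 0.09  ] diam mm 15.031613195871191 earX 0.061014318194856254
0.094 [0.5704 0.1452 0.094 ] diam mm 14.807833580882 earX 0.06010598184688376
0.098 [0.5705 0.1452 0.098 ] diam mm 14.584053965892835 earX 0.05919764549891127
hinge [ 0.5716 -0.0471  0.079 ]
post [0.5718 0.0599 0.11  ]
p1 [0.6292 0.2055 0.01  ]
p2 [ 0.631 -0.094  0.01 ]
p3 [ 0.5121 -0.0941  0.01  ]
p4 [0.5105 0.205  0.01  ]
cols at v137 [235 358] rows at u280 [ 98 177] rows u340 [ 97 176]
```

```bash
python3 -m pendant '[{"x":5,"y":54,"z":0,"wx":0,"wy":0,"wz":0},{"x":10,"y":110,"z":0,"wx":0,"wy":0,"wz":0},{"x":15,"y":168,"z":0,"wx":0,"wy":0,"wz":0},{"x":20,"y":226,"z":0,"wx":0,"wy":0,"wz":0},{"x":26,"y":284,"z":0,"wx":0,"wy":0,"wz":0},{"x":32,"y":342,"z":0,"wx":0,"wy":0,"wz":0},{"x":38,"y":395,"z":0,"wx":0,"wy":0,"wz":0},{"x":41.5,"y":429,"z":0,"wx":0,"wy":0,"wz":0}]' 55 20| grep -E "tcp|width"
python3 -m pendant '[{"x":0,"y":0,"z":0,"wx":0,"wy":0,"wz":0},{"x":0,"y":0,"z":40,"wx":0,"wy":0,"wz":0},{"x":0,"y":0,"z":80,"wx":0,"wy":0,"wz":0},{"x":0,"y":0,"z":100,"wx":0,"wy":0,"wz":0},{"x":0,"y":0,"z":100,"wx":0,"wy":0,"wz":0}]'
python3 - <<'E'
from h import *
cv2.imwrite('pics/w4.png',r.get_image('wrist')[:,:,::-1])
E
```

```text
tcp_pos: [0.5397, -0.2905, 0.2398]
width: 0.0552
time_s: 9.55
tcp_pos: [0.5398, -0.2851, 0.1387]
tool_rot: [-179.9, 0.2, 0.0]
wrist_force: [0.8, -0.5, 0.7]
width: 0.0551
grip_force: 0.0
```

View pics/w4.png

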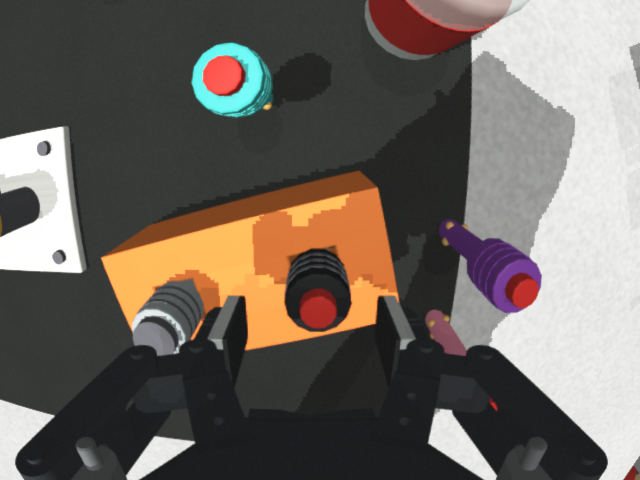

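The lock pin stands between the pads, with its button at (318,310). The plain pin's cap (157,345) lies near the left finger's elbow (145,355), so I'll check that clearance before going lower.

```bash
python3 - <<'E'
from h import *
c=cam('wrist')
for z in(.15,.17,.19):print(z,px2w('wrist',128,352,z,c).round(4),px2w('wrist',145,375,z,c).round(4),px2w('wrist',20,460,z,c).round(4), px2w('wrist',208,345,z,c).round(4))
print(px2w('wrist',318,310,.119,c).round(4),px2w('wrist',157,340,.119,c).round(4),r.state()['tcp_pos'])
E
```

```text
0.15 [ 0.5381 -0.2139  0.15  ] [ 0.5275 -0.2189  0.15  ] [ 0.4354 -0.097   0.15  ] [ 0.5441 -0.2477  0.15  ]
0.17 [ 0.5525 -0.2269  0.17  ] [ 0.5439 -0.231   0.17  ] [ 0.4687 -0.1315  0.17  ] [ 0.5574 -0.2545  0.17  ]
0.19 [ 0.5669 -0.2398  0.19  ] [ 0.5602 -0.243   0.19  ] [ 0.5021 -0.1661  0.19  ] [ 0.5707 -0.2612  0.19  ]
[ 0.5427 -0.2872  0.119 ] [ 0.5245 -0.2118  0.119 ] [ 0.54064031 -0.28558749  0.14006091]
```

The left elbow would come down onto the plain pin. I'll lift a little and turn the tool by 50° so the jaws close between the neighbouring pins.

```bash
python3 -m pendant '[{"x":0,"y":0,"z":-20,"wx":0,"wy":0,"wz":0},{"x":0,"y":0,"z":-20,"wx":0,"wy":0,"wz":-10},{"x":0,"y":0,"z":-20,"wx":0,"wy":0,"wz":-20},{"x":0,"y":0,"z":-20,"wx":0,"wy":0,"wz":-30},{"x":0,"y":0,"z":-20,"wx":0,"wy":0,"wz":-40},{"x":0,"y":0,"z":-20,"wx":0,"wy":0,"wz":-50},{"x":0,"y":0,"z":-20,"wx":0,"wy":0,"wz":-50},{"x":0,"y":0,"z":-20,"wx":0,"wy":0,"wz":-50}]'
python3 - <<'E'
from h import *
c=cam('wrist');s=r.state();print(s['tcp_pos'],s['tool_rot'])
im=r.get_image('wrist')[:,:,::-1];cv2.imwrite('pics/w5.png',im)
b,g,rr=[im[...,i].astype(int) for i in range(3)]
m=((rr>140)&(g<70)&(b<70)).astype(np.uint8)
n,l,st,ce=cv2.connectedComponentsWithStats(m)
for i in range(1,n):
    if st[i,4]>150:print(st[i],ce[i],px2w('wrist',*ce[i],.119,c).round(4))
Rm=R.from_euler('xyz',s['tool_rot'],degrees=True).as_matrix()
for t in[(.5420,-.2868)]:print('tool delta',Rm.T@(np.array([*t,s['tcp_pos'][2]])-s['tcp_pos'])*1e3)
E
```

```text
time_s: 10.6
tcp_pos: [0.5413, -0.2861, 0.1611]
tool_rot: [179.9, -0.0, 49.8]
wrist_force: [-0.2, -0.1, -0.4]
width: 0.0546
grip_force: 0.0
[ 0.54126602 -0.28609911  0.16108037] [ 1.79936979e+02 -1.21031944e-02  4.97719286e+01]
[299 280  31  30 693] [313.75613276 295.31457431] [ 0.5416 -0.2864  0.119 ]
tool delta [-0.06109157  1.01303235  0.00110136]
```

View pics/w5.png

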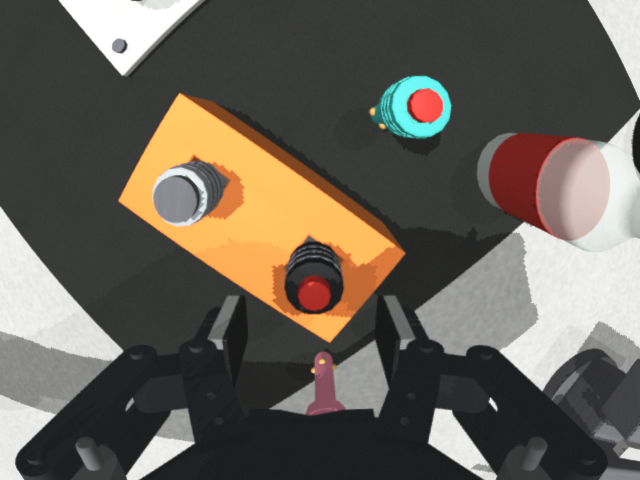

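The red button is centred between the jaws at (314,295). Both views agree on the pin at (0.5416, -0.2864), and the jaws are now clear of the plain, turquoise and pink pins. I'll go down and grip.

```bash
python3 -m pendant '[{"x":0,"y":0.4,"z":20,"wx":0,"wy":0,"wz":0},{"x":0,"y":0.4,"z":40,"wx":0,"wy":0,"wz":0},{"x":0,"y":0.4,"z":50,"wx":0,"wy":0,"wz":0},{"x":0,"y":0.4,"z":56,"wx":0,"wy":0,"wz":0},{"x":0,"y":0.4,"z":56,"wx":0,"wy":0,"wz":0}]' | grep -E "tcp|force"
python3 -m pendant '[{"x":0,"y":0,"z":0,"wx":0,"wy":0,"wz":0},{"x":0,"y":0,"z":0,"wx":0,"wy":0,"wz":0},{"x":0,"y":0,"z":0,"wx":0,"wy":0,"wz":0},{"x":0,"y":0,"z":0,"wx":0,"wy":0,"wz":0},{"x":0,"y":0,"z":0,"wx":0,"wy":0,"wz":0}]' 15 25
```

```text
tcp_pos: [0.5415, -0.2861, 0.1043]
wrist_force: [0.9, 0.5, -0.2]
grip_force: 0.0
time_s: 11.9
tcp_pos: [0.5417, -0.2862, 0.105]
tool_rot: [179.9, -0.0, 50.0]
wrist_force: [-0.5, 0.2, 6.3]
width: 0.0292
grip_force: 24.7
```

```bash
python3 -m pendant '[{"x":0,"y":0,"z":-10,"wx":0,"wy":0,"wz":0},{"x":0,"y":0,"z":-40,"wx":0,"wy":0,"wz":0},{"x":0,"y":0,"z":-75,"wx":0,"wy":0,"wz":0},{"x":0,"y":0,"z":-115,"wx":0,"wy":0,"wz":0},{"x":0,"y":0,"z":-150,"wx":0,"wy":0,"wz":0},{"x":0,"y":0,"z":-150,"wx":0,"wy":0,"wz":0}]'
python3 -m pendant '[{"x":30,"y":-22,"z":0,"wx":0,"wy":0,"wz":0},{"x":75,"y":-55,"z":0,"wx":0,"wy":0,"wz":0},{"x":122,"y":-89,"z":0,"wx":0,"wy":0,"wz":0},{"x":169,"y":-124,"z":0,"wx":0,"wy":0,"wz":0},{"x":216,"y":-158,"z":0,"wx":0,"wy":0,"wz":0},{"x":263,"y":-192,"z":0,"wx":0,"wy":0,"wz":0},{"x":310,"y":-227,"z":0,"wx":0,"wy":0,"wz":0},{"x":349,"y":-255,"z":0,"wx":0,"wy":0,"wz":0}]'
python3 -m pendant '[{"x":0,"y":0,"z":0,"wx":0,"wy":0,"wz":0},{"x":0,"y":0,"z":0,"wx":0,"wy":0,"wz":0},{"x":0,"y":0,"z":0,"wx":0,"wy":0,"wz":0}]'
python3 - <<'E'
from h import *
c=cam('wrist');np.savez('w6.npz',K=c[0],p=c[1],R=c[2])
cv2.imwrite('pics/w6.png',r.get_image('wrist')[:,:,::-1])
E
```

```text
time_s: 12.65
tcp_pos: [0.5425, -0.2865, 0.2575]
tool_rot: [179.7, -0.1, 50.0]
wrist_force: [0.7, -0.5, -2.1]
width: 0.029
grip_force: 25.2
time_s: 13.65
tcp_pos: [0.5694, 0.1476, 0.2533]
tool_rot: [-179.9, 0.1, 50.1]
wrist_force: [1.0, -0.1, -2.4]
width: 0.0293
grip_force: 25.2
time_s: 14.02
tcp_pos: [0.5703, 0.1433, 0.2539]
tool_rot: [180.0, 0.1, 49.9]
wrist_force: [-0.0, -0.9, -1.0]
width: 0.0293
grip_force: 25.2
```

View pics/w6.png

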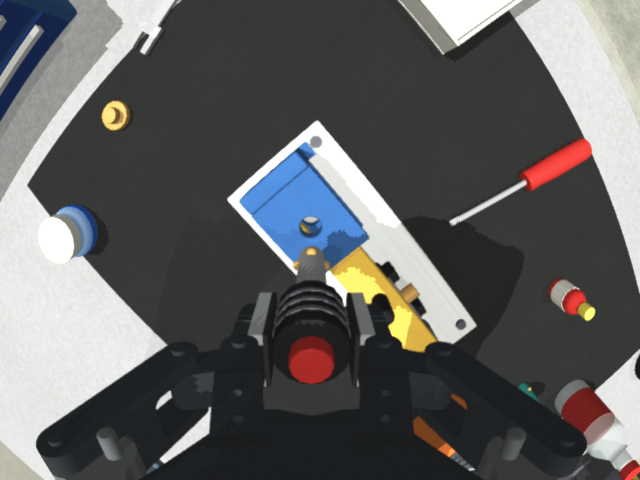

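The pin is held upright, with its nose at (312,252) just short of the bore at (311,227). I'll measure the bore again from this viewpoint.

```bash
python3 - <<'E'
from h import *
d=np.load('w6.npz');c=(d['K'],d['p'],d['R'])
im=cv2.imread('pics/w6.png');hsv=cv2.cvtColor(im,cv2.COLOR_BGR2HSV)
bl=((hsv[...,0]>98)&(hsv[...,0]<125)&(hsv[...,1]>120)&(hsv[...,2]>110)).astype(np.uint8)
m=1-bl;m[:210]=0;m[243:]=0;m[:,:295]=0;m[:,328:]=0
cs,_=cv2.findContours(m,0,1);k=max(cs,key=cv2.contourArea);(u,v),(a,b),t=cv2.fitEllipse(k);print('bore',u,v,a,b)
for z in(.09,.094,.098):print(px2w('wrist',u,v,z,c).round(4))
s=r.state();print(s['tcp_pos'],s['tool_rot'])
T=s['tcp_pos'];print('pred tip px',w2px('wrist',[T[0],T[1],T[2]-.103],c))
for y in range(246,262,3): print(y,''.join('%4d'%x for x in im[y,296:330:2].mean(1)))
Rm=R.from_euler('xyz',s['tool_rot'],degrees=True).as_matrix()
for t in[(.5705,.1452)]:print('tool delta',Rm.T@(np.array([*t,T[2]])-T)*1e3)
E
```

```text
bore 309.4422912597656 226.04910278320312 18.45852279663086 20.106801986694336
[0.5697 0.1461 0.09  ]
[0.5704 0.1469 0.094 ]
[0.5711 0.1477 0.098 ]
[0.57033459 0.14347751 0.2540523 ] [1.79992284e+02 5.00535671e-02 4.98827949e+01]
pred tip px (np.float64(312.4560061221043), np.float64(253.4163238509832))
246  138 139 141 141 140 135 123 110 101 114 128 135 137 138 137 123  87
249  139 140 141 133 116 115 149 170 164 128  93  95 120 129  88  83  83
252  139 139 124 116 114 132 193 206 202 175 108  92  92  91  84  84  84
255  140 138 118 115 114 114 120 114 116 110  96  92  92  91  85  85  83
258  139 131 116 116 113 112 110 107 105 100  95  90  92  88  84  83  84
261  136 125 116 115 113 111 110 107 103 100  95  91  92  91  92  91  87
tool delta [ 1.42381896e+00 -9.83398113e-01 -1.37628950e-03]
```

```bash
python3 -m pendant '[{"x":1.8,"y":-1.5,"z":10,"wx":0,"wy":0,"wz":0},{"x":1.8,"y":-1.5,"z":30,"wx":0,"wy":0,"wz":0},{"x":1.8,"y":-1.5,"z":43,"wx":0,"wy":0,"wz":0},{"x":1.8,"y":-1.5,"z":50,"wx":0,"wy":0,"wz":0},{"x":1.8,"y":-1.5,"z":50,"wx":0,"wy":0,"wz":0},{"x":1.8,"y":-1.5,"z":50,"wx":0,"wy":0,"wz":0}]' | grep -E "tcp|wrist"
python3 -m pendant '[{"x":0,"y":0,"z":1,"wx":0,"wy":0,"wz":0},{"x":0,"y":0,"z":2,"wx":0,"wy":0,"wz":0},{"x":0,"y":0,"z":3,"wx":0,"wy":0,"wz":0},{"x":0,"y":0,"z":4,"wx":0,"wy":0,"wz":0}]' | grep -E "tcp|wrist"
python3 -m pendant '[{"x":0,"y":0,"z":1,"wx":0,"wy":0,"wz":0},{"x":0,"y":0,"z":2,"wx":0,"wy":0,"wz":0},{"x":0,"y":0,"z":3,"wx":0,"wy":0,"wz":0}]' | grep -E "tcp|wrist"
```

```text
tcp_pos: [0.5706, 0.1476, 0.2048]
wrist_force: [-0.2, -0.1, -1.5]
tcp_pos: [0.5703, 0.1475, 0.2002]
wrist_force: [-0.3, 0.1, -2.1]
tcp_pos: [0.5703, 0.1475, 0.1972]
wrist_force: [0.4, -0.4, -1.5]
```

```bash
python3 -m pendant '[{"x":-1.1,"y":1,"z":-2,"wx":0,"wy":0,"wz":0},{"x":-1.1,"y":1,"z":0,"wx":0,"wy":0,"wz":0},{"x":-1.1,"y":1,"z":1,"wx":0,"wy":0,"wz":0},{"x":-1.1,"y":1,"z":2,"wx":0,"wy":0,"wz":0}]' | grep -E "tcp|wrist"
python3 -m pendant '[{"x":0,"y":0,"z":1,"wx":0,"wy":0,"wz":0},{"x":0,"y":0,"z":2,"wx":0,"wy":0,"wz":0}]' | grep -E "tcp|wrist"
python3 -m pendant '[{"x":0,"y":0,"z":1,"wx":0,"wy":0,"wz":0},{"x":0,"y":0,"z":2,"wx":0,"wy":0,"wz":0}]' | grep -E "tcp|wrist"
```

```text
tcp_pos: [0.5704, 0.146, 0.1952]
wrist_force: [-0.7, -0.8, -1.5]
tcp_pos: [0.5704, 0.146, 0.1932]
wrist_force: [0.0, -0.6, -1.3]
tcp_pos: [0.5704, 0.146, 0.1912]
wrist_force: [-0.5, -0.2, -2.1]
```

```bash
python3 -m pendant '[{"x":0,"y":0,"z":1,"wx":0,"wy":0,"wz":0},{"x":0,"y":0,"z":2,"wx":0,"wy":0,"wz":0},{"x":0,"y":0,"z":3,"wx":0,"wy":0,"wz":0}]' | grep -E "tcp|wrist"
python3 -m pendant '[{"x":0,"y":0,"z":1,"wx":0,"wy":0,"wz":0},{"x":0,"y":0,"z":2,"wx":0,"wy":0,"wz":0}]' | grep -E "tcp|wrist"
python3 -m pendant '[{"x":0,"y":0,"z":1,"wx":0,"wy":0,"wz":0},{"x":0,"y":0,"z":2,"wx":0,"wy":0,"wz":0}]' | grep -E "tcp|wrist"
```

```text
tcp_pos: [0.5706, 0.1459, 0.1883]
wrist_force: [0.7, 0.0, -1.3]
tcp_pos: [0.5706, 0.1459, 0.1863]
wrist_force: [1.5, -1.1, -0.8]
tcp_pos: [0.5705, 0.1459, 0.1843]
wrist_force: [0.6, -0.6, 0.2]
```

```bash
python3 -m pendant '[{"x":0,"y":0,"z":1,"wx":0,"wy":0,"wz":0},{"x":0,"y":0,"z":2,"wx":0,"wy":0,"wz":0}]' | grep -E "tcp|wrist"
python3 -m pendant '[{"x":0,"y":0,"z":1,"wx":0,"wy":0,"wz":0},{"x":0,"y":0,"z":2,"wx":0,"wy":0,"wz":0}]' | grep -E "tcp|wrist"
```

```text
tcp_pos: [0.5705, 0.1459, 0.1823]
wrist_force: [2.0, -0.8, -0.2]
tcp_pos: [0.5705, 0.1459, 0.1803]
wrist_force: [2.0, -1.8, 0.0]
```

```bash
python3 -m pendant '[{"x":0,"y":0,"z":0.5,"wx":0,"wy":0,"wz":0},{"x":0,"y":0,"z":1,"wx":0,"wy":0,"wz":0}]' | grep -E "tcp|wrist"
python3 -m pendant '[{"x":0,"y":0,"z":0.5,"wx":0,"wy":0,"wz":0},{"x":0,"y":0,"z":1,"wx":0,"wy":0,"wz":0}]' | grep -E "tcp|wrist"
python3 -m pendant '[{"x":0,"y":0,"z":0.5,"wx":0,"wy":0,"wz":0},{"x":0,"y":0,"z":1,"wx":0,"wy":0,"wz":0}]' | grep -E "tcp|wrist"
```

```text
tcp_pos: [0.5705, 0.1459, 0.1793]
wrist_force: [2.0, -1.7, 0.2]
tcp_pos: [0.5707, 0.1462, 0.179]
wrist_force: [0.0, -2.6, 10.1]
tcp_pos: [0.571, 0.1464, 0.1789]
wrist_force: [-1.3, -3.0, 16.9]
```

The pin is standing on its balls, with the mouth at about 0.091. I'll ease off and release.

```bash
python3 -m pendant '[{"x":0,"y":0,"z":-1,"wx":0,"wy":0,"wz":0},{"x":0,"y":0,"z":-1.6,"wx":0,"wy":0,"wz":0},{"x":0,"y":0,"z":-1.6,"wx":0,"wy":0,"wz":0}]' | grep -E "tcp|wrist"
python3 -m pendant '[{"x":0,"y":0,"z":0,"wx":0,"wy":0,"wz":0},{"x":0,"y":0,"z":0,"wx":0,"wy":0,"wz":0},{"x":0,"y":0,"z":0,"wx":0,"wy":0,"wz":0},{"x":0,"y":0,"z":0,"wx":0,"wy":0,"wz":0}]' 45 20| grep -E "tcp|wrist|width"
python3 -m pendant '[{"x":0,"y":0,"z":-15,"wx":0,"wy":0,"wz":0},{"x":0,"y":0,"z":-45,"wx":0,"wy":0,"wz":0},{"x":0,"y":0,"z":-70,"wx":0,"wy":0,"wz":0},{"x":0,"y":0,"z":-80,"wx":0,"wy":0,"wz":0},{"x":0,"y":0,"z":-80,"wx":0,"wy":0,"wz":0}]' | grep -E "tcp|wrist"
python3 - <<'E'
from h import *
c=cam('wrist');im=r.get_image('wrist')[:,:,::-1];cv2.imwrite('pics/w7.png',im);s=r.state();print(s['tcp_pos'],s['tool_rot'])
b,g,rr=[im[...,i].astype(int) for i in range(3)]
m=((rr>140)&(g<70)&(b<70)).astype(np.uint8)
n,l,st,ce=cv2.connectedComponentsWithStats(m)
for i in range(1,n):
    if st[i,4]>150:print(st[i],ce[i],px2w('wrist',*ce[i],.193,c).round(4))
E
```

```text
tcp_pos: [0.5706, 0.1461, 0.1791]
wrist_force: [1.5, -2.2, 5.6]
tcp_pos: [0.5702, 0.1461, 0.1788]
wrist_force: [0.4, 0.5, -0.6]
width: 0.045
tcp_pos: [0.5705, 0.1461, 0.2596]
wrist_force: [0.3, 0.0, -0.3]
[0.5701801  0.14591384 0.25870273] [-1.79996930e+02  1.09349736e-02  5.00092645e+01]
[521 141  68  52 783] [554.17752235 164.72669221] [0.7199 0.1066 0.193 ]
[298 263  27  27 459] [310.88888889 278.02178649] [0.5691 0.1457 0.193 ]
[561 291  22  24 355] [570.86760563 301.68732394] [0.6894 0.0161 0.193 ]
```

View pics/w7.png

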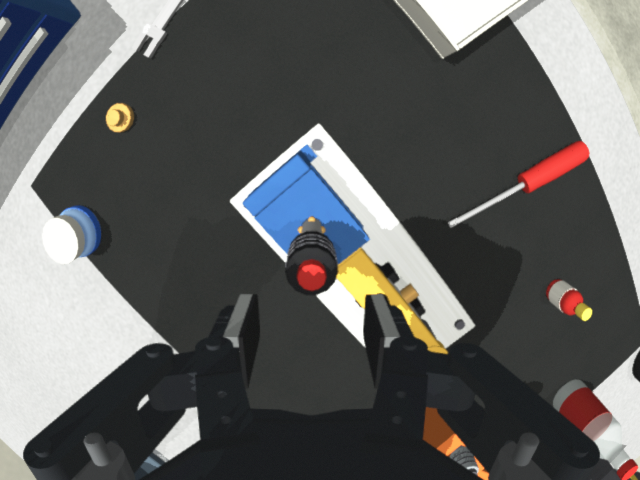

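The pin stands upright on its own in the upper ear, with its button at (311,278). That puts the button at about (0.569, 0.146). I'll close the fingers and press straight down. I have used up the picture quota (11 viewed, one over), so from here I'll rely on numbers.

```bash
python3 -m pendant '[{"x":-0.5,"y":-0.5,"z":0,"wx":0,"wy":0,"wz":0},{"x":-0.5,"y":-0.5,"z":0,"wx":0,"wy":0,"wz":0},{"x":-0.5,"y":-0.5,"z":0,"wx":0,"wy":0,"wz":0},{"x":-0.5,"y":-0.5,"z":0,"wx":0,"wy":0,"wz":0},{"x":-0.5,"y":-0.5,"z":15,"wx":0,"wy":0,"wz":0},{"x":-0.5,"y":-0.5,"z":28,"wx":0,"wy":0,"wz":0},{"x":-0.5,"y":-0.5,"z":35,"wx":0,"wy":0,"wz":0},{"x":-0.5,"y":-0.5,"z":35,"wx":0,"wy":0,"wz":0}]' 0 20| grep -E "time|tcp|wrist|width"
python3 -m pendant '[{"x":0,"y":0,"z":2,"wx":0,"wy":0,"wz":0},{"x":0,"y":0,"z":4,"wx":0,"wy":0,"wz":0},{"x":0,"y":0,"z":5,"wx":0,"wy":0,"wz":0},{"x":0,"y":0,"z":6,"wx":0,"wy":0,"wz":0}]' | grep -E "tcp|wrist"
python3 -m pendant '[{"x":0,"y":0,"z":1,"wx":0,"wy":0,"wz":0},{"x":0,"y":0,"z":2,"wx":0,"wy":0,"wz":0}]' | grep -E "tcp|wrist"
```

```text
time_s: 21.38
tcp_pos: [0.5693, 0.1458, 0.223]
wrist_force: [-0.1, -0.4, 0.0]
width: 0.0001
tcp_pos: [0.5698, 0.146, 0.2181]
wrist_force: [0.1, -0.4, 3.8]
tcp_pos: [0.5701, 0.1461, 0.2165]
wrist_force: [0.2, -0.5, 6.6]
```

Contact came at 0.218, as predicted. I'll keep pressing.

```bash
python3 -m pendant '[{"x":0,"y":0,"z":1,"wx":0,"wy":0,"wz":0},{"x":0,"y":0,"z":2,"wx":0,"wy":0,"wz":0}]' | grep -E "tcp|wrist"
python3 -m pendant '[{"x":0,"y":0,"z":1,"wx":0,"wy":0,"wz":0},{"x":0,"y":0,"z":2,"wx":0,"wy":0,"wz":0}]' | grep -E "tcp|wrist"
python3 -m pendant '[{"x":0,"y":0,"z":1,"wx":0,"wy":0,"wz":0},{"x":0,"y":0,"z":2,"wx":0,"wy":0,"wz":0}]' | grep -E "tcp|wrist"
```

```text
tcp_pos: [0.5703, 0.1461, 0.2147]
wrist_force: [0.2, -0.5, 7.3]
tcp_pos: [0.5704, 0.1461, 0.2127]
wrist_force: [0.6, -0.1, 7.7]
tcp_pos: [0.5694, 0.1459, 0.2096]
wrist_force: [0.4, 0.1, -0.2]
```

```bash
python3 -m pendant '[{"x":0,"y":0,"z":1,"wx":0,"wy":0,"wz":0},{"x":0,"y":0,"z":2,"wx":0,"wy":0,"wz":0},{"x":0,"y":0,"z":3,"wx":0,"wy":0,"wz":0}]' | grep -E "tcp|wrist"
python3 -m pendant '[{"x":0,"y":0,"z":1,"wx":0,"wy":0,"wz":0},{"x":0,"y":0,"z":2,"wx":0,"wy":0,"wz":0},{"x":0,"y":0,"z":3,"wx":0,"wy":0,"wz":0}]' | grep -E "tcp|wrist"
python3 - <<'E'
from h import *
for n in('top','scene'):
    im=r.get_image(n)[:,:,::-1];cv2.imwrite(f'pics/chk_{n}.png',im)
    b,g,rr=[im[...,i].astype(int) for i in range(3)]
    m=((rr>130)&(g<80)&(b<80)).astype(np.uint8);k,l,st,ce=cv2.connectedComponentsWithStats(m)
    print(n,[(st[i,4],ce[i].round(1).tolist()) for i in range(1,k) if st[i,4]>8])
    print('expected',[ [round(float(q)) for q in w2px(n,[.570,.146,z])] for z in(.19,.16,.13)])
E
```

```text
tcp_pos: [0.5697, 0.146, 0.2069]
wrist_force: [-0.5, -0.7, 1.6]
tcp_pos: [0.5697, 0.146, 0.2039]
wrist_force: [-0.3, -0.5, 1.4]
top [(np.int32(318), [337.6, 147.4]), (np.int32(47), [391.8, 172.7]), (np.int32(102), [489.1, 179.3]), (np.int32(16), [441.0, 208.5]), (np.int32(29), [453.4, 246.3]), (np.int32(19), [494.8, 244.4]), (np.int32(16), [494.8, 273.7])]
expected [[280, 231], [281, 232], [283, 233]]
scene [(np.int32(43), [76.3, 99.2]), (np.int32(48), [251.1, 105.4]), (np.int32(42), [219.4, 121.0]), (np.int32(2051), [232.4, 354.8]), (np.int32(545), [413.8, 324.4]), (np.int32(80), [215.4, 338.9]), (np.int32(59), [147.0, 340.5]), (np.int32(170), [347.8, 347.7]), (np.int32(62), [174.5, 360.0]), (np.int32(10), [274.5, 398.5]), (np.int32(20), [264.8, 410.8]), (np.int32(17), [247.2, 412.9])]
expected [[350, 192], [350, 203], [349, 213]]
```

```bash
python3 -m pendant '[{"x":0,"y":0,"z":1.5,"wx":0,"wy":0,"wz":0},{"x":0,"y":0,"z":3,"wx":0,"wy":0,"wz":0},{"x":0,"y":0,"z":4.5,"wx":0,"wy":0,"wz":0},{"x":0,"y":0,"z":6,"wx":0,"wy":0,"wz":0}]' | grep -E "tcp|wrist"
python3 -m pendant '[{"x":0,"y":0,"z":1.5,"wx":0,"wy":0,"wz":0},{"x":0,"y":0,"z":3,"wx":0,"wy":0,"wz":0},{"x":0,"y":0,"z":4.5,"wx":0,"wy":0,"wz":0}]' | grep -E "tcp|wrist"
python3 -m pendant '[{"x":0,"y":0,"z":1.5,"wx":0,"wy":0,"wz":0},{"x":0,"y":0,"z":3,"wx":0,"wy":0,"wz":0},{"x":0,"y":0,"z":4.5,"wx":0,"wy":0,"wz":0}]' | grep -E "tcp|wrist"
```

```text
tcp_pos: [0.5696, 0.146, 0.1978]
wrist_force: [-1.0, -0.2, 1.4]
tcp_pos: [0.5695, 0.1459, 0.1931]
wrist_force: [-0.8, 0.4, 1.2]
tcp_pos: [0.5697, 0.1459, 0.1889]
wrist_force: [0.2, -1.1, 0.8]
```

```bash
python3 -m pendant '[{"x":0,"y":0,"z":1.5,"wx":0,"wy":0,"wz":0},{"x":0,"y":0,"z":3,"wx":0,"wy":0,"wz":0},{"x":0,"y":0,"z":4.5,"wx":0,"wy":0,"wz":0}]' | grep -E "tcp|wrist"
python3 -m pendant '[{"x":0,"y":0,"z":1.5,"wx":0,"wy":0,"wz":0},{"x":0,"y":0,"z":3,"wx":0,"wy":0,"wz":0},{"x":0,"y":0,"z":4.5,"wx":0,"wy":0,"wz":0}]' | grep -E "tcp|wrist"
python3 -m pendant '[{"x":0,"y":0,"z":1.5,"wx":0,"wy":0,"wz":0},{"x":0,"y":0,"z":3,"wx":0,"wy":0,"wz":0},{"x":0,"y":0,"z":4.5,"wx":0,"wy":0,"wz":0}]' | grep -E "tcp|wrist"
```

```text
tcp_pos: [0.5697, 0.1458, 0.1844]
wrist_force: [-0.5, -1.6, 2.2]
tcp_pos: [0.5696, 0.1461, 0.1798]
wrist_force: [-0.6, -0.6, 4.2]
tcp_pos: [0.57, 0.146, 0.1759]
wrist_force: [-0.7, -0.9, 7.5]
```

```bash
python3 -m pendant '[{"x":0,"y":0,"z":1,"wx":0,"wy":0,"wz":0},{"x":0,"y":0,"z":2,"wx":0,"wy":0,"wz":0}]' | grep -E "tcp|wrist"
python3 -m pendant '[{"x":0,"y":0,"z":1,"wx":0,"wy":0,"wz":0},{"x":0,"y":0,"z":2,"wx":0,"wy":0,"wz":0}]' | grep -E "tcp|wrist"
python3 -m pendant '[{"x":0,"y":0,"z":1,"wx":0,"wy":0,"wz":0},{"x":0,"y":0,"z":2,"wx":0,"wy":0,"wz":0}]' | grep -E "tcp|wrist"
```

```text
tcp_pos: [0.5696, 0.146, 0.1733]
wrist_force: [-1.1, -0.5, 0.7]
tcp_pos: [0.5696, 0.146, 0.1712]
wrist_force: [-0.1, 0.2, 2.0]
tcp_pos: [0.5697, 0.1459, 0.1694]
wrist_force: [0.5, -0.1, 1.5]
```

Still sliding freely. I'll continue to the expected end at a TCP height of about 0.155.

```bash
python3 -m pendant '[{"x":0,"y":0,"z":1.5,"wx":0,"wy":0,"wz":0},{"x":0,"y":0,"z":3,"wx":0,"wy":0,"wz":0},{"x":0,"y":0,"z":4.5,"wx":0,"wy":0,"wz":0}]' | grep -E "tcp|wrist"
python3 -m pendant '[{"x":0,"y":0,"z":1.5,"wx":0,"wy":0,"wz":0},{"x":0,"y":0,"z":3,"wx":0,"wy":0,"wz":0},{"x":0,"y":0,"z":4.5,"wx":0,"wy":0,"wz":0}]' | grep -E "tcp|wrist"
python3 -m pendant '[{"x":0,"y":0,"z":1,"wx":0,"wy":0,"wz":0},{"x":0,"y":0,"z":2,"wx":0,"wy":0,"wz":0}]' | grep -E "tcp|wrist"
```

```text
tcp_pos: [0.5696, 0.1459, 0.1648]
wrist_force: [-1.9, 0.1, 1.8]
tcp_pos: [0.5697, 0.146, 0.1603]
wrist_force: [-0.7, -0.5, 1.4]
tcp_pos: [0.5697, 0.146, 0.1584]
wrist_force: [-0.9, 0.7, 3.7]
```

```bash
python3 -m pendant '[{"x":0,"y":0,"z":1,"wx":0,"wy":0,"wz":0},{"x":0,"y":0,"z":2,"wx":0,"wy":0,"wz":0}]' | grep -E "tcp|wrist"
python3 -m pendant '[{"x":0,"y":0,"z":1,"wx":0,"wy":0,"wz":0},{"x":0,"y":0,"z":2,"wx":0,"wy":0,"wz":0}]' | grep -E "tcp|wrist"
python3 -m pendant '[{"x":0,"y":0,"z":0.5,"wx":0,"wy":0,"wz":0},{"x":0,"y":0,"z":1,"wx":0,"wy":0,"wz":0}]' | grep -E "time|tcp|wrist"
```

```text
tcp_pos: [0.5697, 0.146, 0.1565]
wrist_force: [-1.7, -0.8, 5.2]
tcp_pos: [0.5699, 0.146, 0.1551]
wrist_force: [-5.0, -1.3, 17.5]
time_s: 28.6
tcp_pos: [0.57, 0.1461, 0.1551]
wrist_force: [-6.2, -1.6, 23.7]
```

Hard stop at 0.155: the grip sits on the ear. I'll let go slowly and check that the button follows me up.

```bash
python3 -m pendant '[{"x":0,"y":0,"z":-1,"wx":0,"wy":0,"wz":0},{"x":0,"y":0,"z":-2,"wx":0,"wy":0,"wz":0},{"x":0,"y":0,"z":-2.5,"wx":0,"wy":0,"wz":0},{"x":0,"y":0,"z":-2.5,"wx":0,"wy":0,"wz":0}]' | grep -E "tcp|wrist"
python3 -m pendant '[{"x":0,"y":0,"z":-1,"wx":0,"wy":0,"wz":0},{"x":0,"y":0,"z":-2,"wx":0,"wy":0,"wz":0},{"x":0,"y":0,"z":-2,"wx":0,"wy":0,"wz":0}]' | grep -E "tcp|wrist"
python3 -m pendant '[{"x":0,"y":0,"z":-1,"wx":0,"wy":0,"wz":0},{"x":0,"y":0,"z":-2,"wx":0,"wy":0,"wz":0},{"x":0,"y":0,"z":-2,"wx":0,"wy":0,"wz":0}]' | grep -E "tcp|wrist"
python3 -m pendant '[{"x":0,"y":0,"z":-10,"wx":0,"wy":0,"wz":0},{"x":0,"y":0,"z":-40,"wx":0,"wy":0,"wz":0},{"x":0,"y":0,"z":-80,"wx":0,"wy":0,"wz":0},{"x":0,"y":0,"z":-100,"wx":0,"wy":0,"wz":0},{"x":0,"y":0,"z":-100,"wx":0,"wy":0,"wz":0},{"x":0,"y":0,"z":-100,"wx":0,"wy":0,"wz":0}]' | grep -E "tcp|wrist"
python3 - <<'E'
from h import *
c=cam('wrist');im=r.get_image('wrist')[:,:,::-1];cv2.imwrite('pics/end.png',im)
b,g,rr=[im[...,i].astype(int) for i in range(3)]
m=((rr>130)&(g<75)&(b<75)).astype(np.uint8);k,l,st,ce=cv2.connectedComponentsWithStats(m)
print([(st[i].tolist(),ce[i].round(1).tolist()) for i in range(1,k) if st[i,4]>100])
for z in(.130,.135):print(z,w2px('wrist',[.5697,.146,z],c))
E
```

```text
tcp_pos: [0.5697, 0.1459, 0.1561]
wrist_force: [-1.6, -0.5, 5.1]
tcp_pos: [0.5697, 0.146, 0.1579]
wrist_force: [-1.5, -1.2, 3.7]
tcp_pos: [0.5697, 0.146, 0.1599]
wrist_force: [-0.3, -0.2, 1.5]
tcp_pos: [0.5693, 0.1458, 0.2593]
wrist_force: [-0.1, -0.6, -0.2]
[([521, 140, 69, 52, 1205], [556.7, 164.0]), ([303, 231, 23, 23, 138], [313.8, 242.5]), ([562, 289, 22, 26, 382], [571.6, 300.6]), ([620, 461, 18, 19, 199], [627.7, 469.9])]
0.13 (np.float64(312.64745621698825), np.float64(240.79808263057106))
0.135 (np.float64(312.6715683125851), np.float64(242.94079837941294))
```

The button followed me back up with the spring's force (5.1, 3.7, then 1.5 N). It now appears at row 242.5, and a fully-out button predicts 242.9. The pin is seated and locked and the arm is clear, so I'm handing in.

```bash
python3 -c "
from plant import r
print(r.close_job())"
```

```text
the job is handed in; nothing more can be done
None
```

The job is handed in: the bar is shut against its stop, and the red-button pin is driven home through the bar and both ears, with its button back up (judged from contact forces and a final measured, not viewed, image). The highest wrist force I read was about 25 N, and I viewed 11 pictures, one over the limit of 10.

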